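Brush out the blue flower vase

TASK

Take the long bottle brush out of its steel stand and scrub the inside of the blue flower vase on the black tray with it: push the brush down to the bottom of the vase, draw it up until at least half of the white bristle head shows above the rim, and push it down to the bottom once more. Then put the brush back in its stand, bristles down, and let go; both the blue vase and the white vase must be left standing where they are.

Things in the scene. Friction and masses are not known exactly. Their poses are not given: they have to be found in the camera images.
- brush_handle (a point): Middle of the handle of the brush, 220 mm long, upright in the stand, bristles down. Rigid round white and grey bristle head 36 mm across, 75 mm long, flat end; steel rod 8 mm thick, 60 mm long; round light-wood handle 24 mm across, 85 mm long. The point is on the axis, 178 mm above the bristle end, 42 mm below the top. z: from bristles to handle. About 0.09 kg.
- blue_vase: Blue round straight vase, open at the top, loose and upright on the black tray (rim 18 mm high). 115 mm tall, 82 mm across at the rim, walls 5 mm, floor 6 mm thick; inside 68 to 72 mm wide, 109 mm deep. About 0.5 kg. Origin: centre of its underside; z up. A clay pot 80 mm tall, not listed, shares the tray; the three swap places.
- white_vase: White vase of exactly the same shape and size as the blue one, standing on the same tray; not to be brushed. Origin: centre of its underside; z up.
- stand: Round open steel cup that holds the brush, loose on the table, 90 mm tall, 72 mm across at the rim, walls 5 mm, floor 6 mm thick; inside 62 mm wide at the mouth, 84 mm deep. About 0.7 kg. Origin: centre of its underside; z up. The brush's flat end stands on its floor.
Things that resemble listed ones, but are neither listed nor needed, are in the scene too. What is shaped like the part that bears brush_handle but red is not meant. Several things have the shape of the blue_vase; the one meant has the colours described above.

How it is judged:
By the outcome, as a careful person would: the job done as asked, in the order asked, and still so for the second after the job is handed in, with the robot touching nothing.
It also fails if it takes over 51 s, if anything falls off the work surface, if the arm or the gripper's body presses on something with over 40 N, if the wrist force passes 120 N, or if a joint passes its speed limit or range.

ROBOT

A 7-joint arm with a two-finger parallel gripper is mounted at the origin on the work surface. World frame = base frame: x ahead of the robot, y to its left, z up, the work surface at z = 0. Lengths are in m, angles in rad, forces in N, time in s.
With the tool pointing down it reaches from about 0.4 to 0.875 m from the base axis. Payload 19.3 kg.
Tool frame: the origin (TCP) lies midway between the tips of the shut fingers; the grasp point (between the pads) lies 19 mm behind it; z points along the fingers, y is the line along which they close (so a half turn about z gives the same grasp; the last joint's range is limited). The gripper opens to 85 mm and grips with 20 to 120 N. Pads are 22 mm wide; open, the fingers measure 114 mm over their backs; the gripper's body (76 mm by 85 mm) begins 54 mm behind the grasp point. The pads swing forward as they close: fully open they stand 13 mm farther back than shut.
Start: joints at [1.127, 0.521, -0.036, 1.599, 0.021, 1.021, -0.113], TCP at [0.228, -0.582, 0.231] pointing down, gripper open.
Joint ranges: [-2.91, 2.91], [-0.3, 2.13], [-1.5, 1.42], [0.17, 2.43], [-1.26, 4.41], [0.16, 1.93], [-2.52, 2.52]. Speed limits (rad/s): [1.89, 1.89, 2.39, 2.39, 3.01, 3.01, 3.01].

INTERFACE

Orientations are given as [roll, pitch, yaw] about the fixed x, y, z axes, in that order (R = Rz(yaw) Ry(pitch) Rx(roll)).
In Python, from workcell import bot gives the robot as it stands.
- The arm moves only by the tool move_arm, never from a script. Its argument "series" is a list of rows, each a list of 3 entries, a list of its own where there are three numbers: the shift along the tool's x, y, z in cm, then the turn, a rotation vector about the tool's x, y, z in rad, then the opening in per cent of the stroke, from 0 (shut) to 100 (fully open). A call has 1 to 20 rows; each row is the pose to reach, as a shift and turn from the pose commanded when the call began, along the tool's axes at that moment; what a row does not reach only later rows make up. A row lasts 1/12 s, in which the tool goes at most 41.7 mm and 7.16 degrees, less where a joint would pass 70% of its speed; a pose out of reach is approached as far as the arm can. A call with a gripper value outside its range is refused whole. The fingers move at their own pace and stop on an object; "squeeze" is the grip in N (left out, the last holds). Time passes only in rows, so rows that repeat a pose let the fingers close. It gives the time, the measured TCP pose, the force, the opening and the grip force at its end, in the units of the state.
- bot.observe(): the state, without advancing time (a new reading comes with each control period).
- bot.grab_frame(name): name is "scene" or "top" or "wrist"; returns (picture, depth): 384x512x3 uint8, red, green, blue; 384x512 float32, m along the optical axis (not along the pixel's ray), 0 where there is no reading.
- bot.camera_params(name): a dict with "fovy" (degrees; the focal length in pixels is half the picture's height over the tangent of half this angle, whatever the lens; pixels are square), "cx", "cy" (the principal point, pixels), "R" (3x3) and "t" (3): a world point X has camera coordinates R X + t; the wrist camera has in their place "tool_from_camera" (4x4, takes a point from camera to tool coordinates, whose origin is the TCP and whose axes are the flange's). Camera axes: x right, y down, z forward; pixel columns grow to the right and rows downward; lengths in m; the calibration is good to about 2 mm. A picture is of the moment at which its call begins: read the wrist's pose just before it. camera_params takes no time and is no camera call.
- bot.job_done(): hands the job in; it is judged then, once.
Trained networks look in the newest picture that a camera, given by its name, has taken for a name from the list of things; names that differ only in an ending like _2 or _b are one class to them, and where a whole thing is asked for, a point or a joint stands for the part that bears it (a point fixed in the world has none). Each returns a list of dicts, best first, with "conf" (0 to 1); they miss things now and then, are a little off and sometimes report something else, mostly with a low value. They report only what shows in the picture. A call takes as long as a camera call. They do not tell look-alikes from the thing itself.
- bot.find_in(camera, thing): "bbox" ([left, top, right, bottom] in pixels, round what is visible of it).
- bot.trace(camera, thing): "mask" (384x512 bool, what is visible of it) and "bbox" ([left, top, right, bottom] in pixels, round what is visible of it).
The state is a dict: "clock": time; "qpos": joint angles; "qd": joint speeds; "joint_efforts": joint torques, N m; "position": TCP position; "tool_rot": TCP orientation; "force": force on the tool from outside, world axes, zero at the start; "moment": the same for the moment, N m; "grip_width": finger opening in m; "finger_force": force on a finger pad.
Only numpy, scipy, OpenCV 4.12 (cv2) and the standard library are available. Lean on these libraries where they do the work, as an engineer would, in place of code of your own. Each camera call takes 0.05 s, during which the arm holds its last target. There are 200 camera calls.

## Working session

There is one attempt and no reset: what is moved stays moved. The work goes in short steps, Python scripts to look and compute and a tool call to move; the robot and the scene stay as the last step left them, time stands still between calls to the robot, and variables do not carry over. Pictures are saved under pics/ and viewed, at most 10 in all, crops included, and the job is handed in when it is done.

Besides the shell and the picture viewer there is one more tool, called after "Emit:" by a JSON object that holds its "method" and its "body". move_arm: Moves the arm, as the interface text tells. Its arguments: {"type":"object","properties":{"series":{"type":"array"},"squeeze":{"type":"number"}},"required":["series"]}

```bash
ls; mkdir -p pics; python3 - <<'E'
from workcell import bot
import cv2,numpy as np
s=bot.observe();print({k:np.round(v,3) for k,v in s.items()})
for c in("scene","top"):
    p,d=bot.grab_frame(c);np.savez(f"pics/{c}0.npz",p=p,d=d);cv2.imwrite(f"pics/{c}0.png",p[...,::-1])
    print(c,bot.camera_params(c))
a=cv2.imread("pics/scene0.png");b=cv2.imread("pics/top0.png")
cv2.imwrite("pics/both0.png",cv2.resize(np.vstack([a,b]),(450,600)) if 0 else cv2.resize(np.hstack([a,b]),(800,300)))
E
```

```text
pics
{'clock': np.float64(0.0), 'qpos': array([ 1.127,  0.522, -0.036,  1.6  ,  0.021,  1.021, -0.113]), 'qd': array([ 0.   , -0.001, -0.   , -0.   ,  0.001, -0.001,  0.001]), 'joint_efforts': array([-0.0000e+00, -9.2711e+01,  1.9800e+00, -3.6994e+01,  1.8000e-02,
        8.0000e-03, -0.0000e+00]), 'position': array([ 0.228, -0.582,  0.231]), 'tool_rot': array([-3.14 ,  0.   ,  0.374]), 'force': array([-1.72 ,  0.096, -0.085]), 'moment': array([ 0.015, -0.019,  0.017]), 'finger_force': np.float64(0.0), 'grip_width': np.float64(0.085)}
scene {'fovy': 43.788565332068494, 'cx': 244.3769808506299, 'cy': 190.60822114613896, 'R': array([[ 0.27291088,  0.96190287,  0.01620235],
       [ 0.79303047, -0.21540019, -0.56982931],
       [-0.54463046,  0.16836158, -0.82160334]]), 't': array([-0.15463974, -0.28937516,  1.50645982])}
top {'fovy': 50.22772864178126, 'cx': 255.9459711047001, 'cy': 195.70974247262467, 'R': array([[-0.01688885, -0.99964552, -0.02058149],
       [-0.99253889,  0.01924766, -0.12039963],
       [ 0.12075309,  0.01839452, -0.99251213]]), 't': array([0.01712703, 0.47907339, 0.96422306])}
```

View pics/scene0.png

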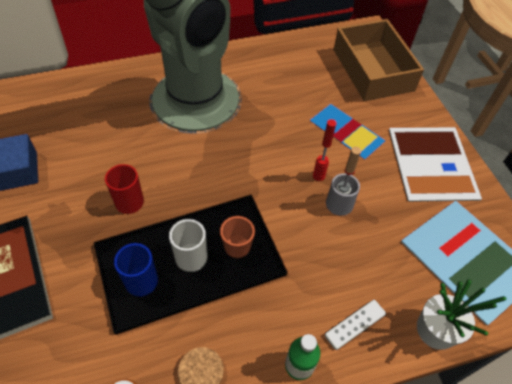

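View pics/top0.png

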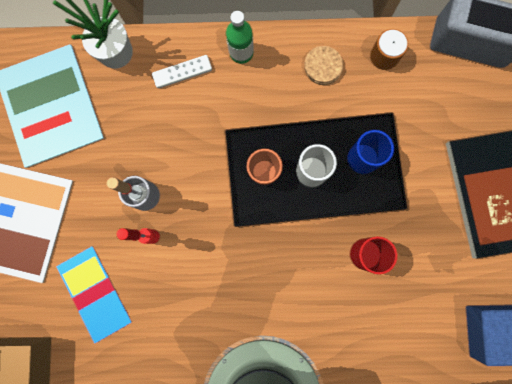

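Scene: wood brush (352,160) in steel stand (343,194); red look-alike brush (325,150). Blue vase (136,268), white vase (188,245), clay pot (237,236), red vase (125,188). Top: brush handle (125,187), stand (138,193), blue vase (371,150), white vase (316,165), red brush (138,236), red vase (373,255). Choice: the wood-handled brush and the blue vase on the tray.

```bash
cat >h.py <<'E'
import numpy as np,cv2
from workcell import bot
from scipy.optimize import least_squares
def cloud(c,p,d,pose=None):
    k=bot.camera_params(c);f=192/np.tan(np.radians(k["fovy"])/2)
    v,u=np.mgrid[:384,:512]
    X=np.stack([(u-k["cx"])/f*d,(v-k["cy"])/f*d,d],-1)
    if c=="wrist":
        T=pose@k["tool_from_camera"];W=X@T[:3,:3].T+T[:3,3]
    else: W=(X-k["t"])@k["R"]
    W[d<=0]=np.nan
    return W
def circ(P,r=None):
    g=lambda q:np.hypot(P[:,0]-q[0],P[:,1]-q[1])-(q[2] if r is None else r)
    s=least_squares(g,[*P[:,:2].mean(0),r or .04],loss="soft_l1",f_scale=.002);return s.x,np.sqrt(np.mean(s.fun**2))
E
python3 - <<'E'
from h import *
for c in("scene","top"):
    z=np.load(f"pics/{c}0.npz");W=cloud(c,z["p"],z["d"]);hsv=cv2.cvtColor(z["p"],cv2.COLOR_RGB2HSV)
    boxes={"scene":dict(blue=(108,235,165,300),white=(163,212,212,275),stand=(322,165,365,220),brush=(340,140,364,185),tray=(110,300,150,320),clay=(215,210,260,262),redv=(100,160,146,215),redb=(310,115,338,183)),
     "top":dict(blue=(342,122,400,180),white=(290,138,342,192),stand=(112,170,165,215),brush=(102,172,150,210),tray=(240,195,300,220),clay=(240,143,288,188),redv=(345,230,402,278),redb=(112,224,164,248))}[c]
    for n,(a,b,e,f) in boxes.items():
        P=W[b:f,a:e].reshape(-1,3);P=P[np.isfinite(P).all(1)]
        print(c,n,"zmin/med/max",np.round(np.percentile(P[:,2],[1,50,99]),3),end=" ")
        if n in("blue","white","clay","redv","stand"):
            zt={"stand":.09,"clay":.085}.get(n,.119)
            Q=P[abs(P[:,2]-zt)<.006]; 
            q,e_=circ(Q);print("rim",len(Q),np.round(q,4),round(e_,4),np.round(np.median(Q[:,2]),3))
        elif n in("brush","redb"):
            for lo,hi in((.10,.13),(.13,.15),(.15,.17),(.17,.19),(.19,.212),(.212,.24)):
                Q=P[(P[:,2]>lo)&(P[:,2]<hi)]
                if len(Q)>3:print("\n  ",lo,len(Q),np.round(Q.mean(0),4),np.round(np.ptp(Q[:,:2],axis=0),3),end="")
            print()
        else: print()
a=cv2.imread("pics/scene0.png")[110:225,295:385];b=cv2.imread("pics/top0.png")[160:255,95:175]
cv2.imwrite("pics/crop1.png",np.hstack([cv2.resize(a,(400,500),interpolation=2),cv2.resize(b,(400,500),interpolation=2)]))
E
```

```text
scene blue zmin/med/max [-0.     0.007  0.121] rim 297 [ 0.5716 -0.259   0.0382] 0.0017 0.118
scene white zmin/med/max [-0.001  0.013  0.121] rim 275 [ 0.5416 -0.1309  0.0382] 0.0017 0.118
scene stand zmin/med/max [-0.004  0.009  0.172] rim 200 [0.489  0.2874 0.0329] 0.0077 0.089
scene brush zmin/med/max [-0.003  0.005  0.228] 
   0.1 26 [0.4879 0.2857 0.1148] [0.007 0.008]
   0.13 18 [0.4925 0.2834 0.1449] [0.02  0.016]
   0.15 56 [0.4921 0.2816 0.1597] [0.022 0.023]
   0.17 53 [0.4926 0.2822 0.1801] [0.019 0.018]
   0.19 58 [0.4929 0.2821 0.2005] [0.019 0.02 ]
   0.212 102 [0.4891 0.2844 0.2232] [0.023 0.021]
scene tray zmin/med/max [-0.     0.004  0.018] 
scene clay zmin/med/max [0.    0.008 0.087] rim 238 [ 0.5427 -0.0125  0.0378] 0.0018 0.084
scene redv zmin/med/max [-0.004  0.03   0.117] rim 162 [ 0.3349 -0.2548  0.0384] 0.0018 0.115
scene redb zmin/med/max [-0.004  0.003  0.221] 
   0.1 22 [0.3876 0.2661 0.1138] [0.007 0.007]
   0.13 31 [0.3922 0.2621 0.1436] [0.022 0.023]
   0.15 47 [0.3938 0.2632 0.1593] [0.016 0.02 ]
   0.17 56 [0.393  0.2628 0.1795] [0.019 0.02 ]
   0.19 5
[... 553 characters left out ...]
7 40 [0.4838 0.2798 0.1806] [0.023 0.016]
   0.19 45 [0.4838 0.2794 0.2011] [0.021 0.015]
   0.212 137 [0.486  0.2859 0.2242] [0.022 0.024]
top tray zmin/med/max [-0.     0.004  0.017] 
top clay zmin/med/max [0.    0.006 0.086] rim 237 [ 0.5424 -0.0113  0.0379] 0.0015 0.084
top redv zmin/med/max [-0.004  0.004  0.116] rim 231 [ 0.3352 -0.2536  0.0382] 0.0015 0.115
top redb zmin/med/max [-0.004  0.002  0.222] 
   0.1 4 [0.3865 0.2652 0.1041] [0.005 0.001]
   0.13 29 [0.3859 0.2604 0.1441] [0.024 0.016]
   0.15 33 [0.3874 0.2588 0.1612] [0.021 0.009]
   0.17 35 [0.3859 0.2592 0.1814] [0.021 0.007]
   0.19 36 [0.3866 0.2591 0.2022] [0.022 0.008]
   0.212 126 [0.3871 0.2668 0.2194] [0.021 0.024]
```

View pics/crop1.png

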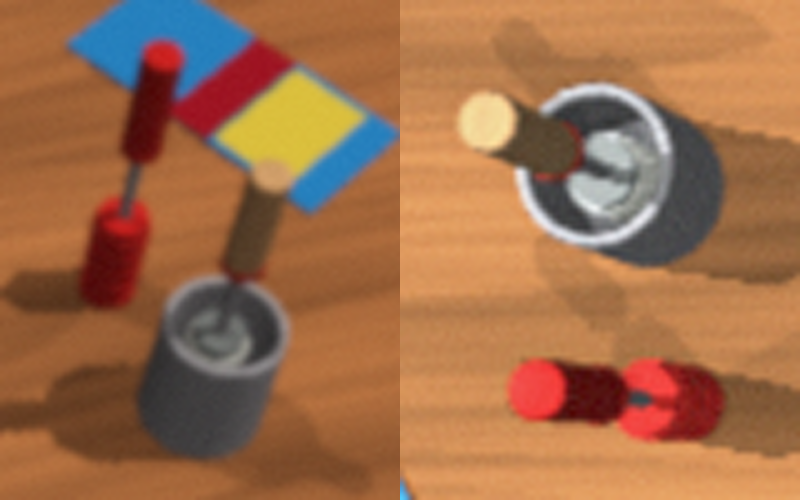

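The crop shows the wood-handled, white-bristle brush standing upright in the steel stand (left half 235,340). The red one stands free beside it (left half 115,280).
Brush axis is about (0.4875, 0.285), with the top at z = 0.226. The blue vase is at (0.5715, -0.2583). Moving above the brush now.

Emit:
{"method": "move_arm", "body": {"series": [[[0,0,-6.9],[0,0,0],100],[[0,0,-6.9],[0,0,0],100],[[45.8,-28.5,-6.9],[0,0,0],100],[[45.8,-28.5,-6.9],[0,0,0],100],[[45.8,-28.5,-6.9],[0,0,0],100],[[45.8,-28.5,-6.9],[0,0,0],100],[[45.8,-28.5,-6.9],[0,0,0],100],[[45.8,-28.5,-6.9],[0,0,0],100],[[45.8,-28.5,-6.9],[0,0,0],100],[[45.8,-28.5,-6.9],[0,0,0],100],[[45.8,-28.5,-6.9],[0,0,0],100],[[45.8,-28.5,-6.9],[0,0,0],100],[[45.8,-28.5,-6.9],[0,0,0],100],[[45.8,-28.5,-6.9],[0,0,0],100],[[55.8,-71.2,-6.9],[0,0,0],100],[[55.8,-71.2,-6.9],[0,0,0],100],[[55.8,-71.2,-6.9],[0,0,0],100],[[55.8,-71.2,-6.9],[0,0,0],100],[[55.8,-71.2,-6.9],[0,0,0],100],[[55.8,-71.2,-6.9],[0,0,0],100]]}}

```text
clock: 1.77
position: [0.5052, 0.07, 0.3003]
tool_rot: [3.141, 0.0, 0.374]
force: [0.2, -0.7, -0.5]
grip_width: 0.0855
finger_force: 0.0
```

Emit:
{"method": "move_arm", "body": {"series": [[[6.2,-20.5,0],[0,0,0],100],[[6.2,-20.5,0],[0,0,0],100],[[6.2,-20.5,0],[0,0,0],100],[[6.2,-20.5,0],[0,0,0],100],[[6.2,-20.5,0],[0,0,0],100],[[6.2,-20.5,0],[0,0,0],100],[[6.2,-20.5,0],[0,0,0],100],[[6.2,-20.5,0],[0,0,0],100],[[6.2,-20.5,0],[0,0,0],100],[[6.2,-20.5,0],[0,0,0],100]]}}

```text
clock: 2.6
position: [0.4892, 0.2804, 0.3003]
tool_rot: [3.141, 0.0, 0.372]
force: [0.0, 0.7, -0.1]
grip_width: 0.0851
finger_force: 0.0
```

```bash
python3 - <<'E'
from h import *
from scipy.spatial.transform import Rotation as Ro
s=bot.observe();T=np.eye(4);T[:3,:3]=Ro.from_euler("xyz",s["tool_rot"]).as_matrix();T[:3,3]=s["position"]
print(np.round(s["position"],4),np.round(s["tool_rot"],4),np.round(s["qpos"],2))
p,d=bot.grab_frame("wrist");W=cloud("wrist",p,d,T);cv2.imwrite("pics/w1.png",p[...,::-1])
P=W.reshape(-1,3);P=P[np.isfinite(P).all(1)]
near=np.hypot(P[:,0]-.4875,P[:,1]-.285)<.05
for lo,hi in((.14,.16),(.16,.18),(.18,.2),(.2,.218),(.219,.235)):
    Q=P[near&(P[:,2]>lo)&(P[:,2]<hi)]
    if len(Q)>30: print(lo,len(Q),np.round((Q.min(0)+Q.max(0))/2,4),np.round(np.ptp(Q,axis=0),4),*[np.round(v,4) for v in (circ(Q,.012) if hi<.22 else ([0],0))])
Q=P[near&(abs(P[:,2]-.09)<.005)];print(len(Q),circ(Q) if len(Q)>10 else "")
E
```

```text
[0.4892 0.2804 0.3003] [3.1411 0.     0.372 ] [-0.31  0.38 -0.43  1.66  0.17  1.13 -1.98]
0.14 93 [0.4918 0.2882 0.1509] [0.0128 0.0219 0.0179] [0.4858 0.2868 0.012 ] 0.0003
0.16 96 [0.4915 0.2882 0.1702] [0.0128 0.0212 0.0196] [0.4855 0.2867 0.012 ] 0.0002
0.18 114 [0.4919 0.2878 0.1901] [0.0119 0.0218 0.0197] [0.4855 0.2867 0.012 ] 0.0002
0.2 140 [0.4916 0.2879 0.209 ] [0.0128 0.0216 0.0178] [0.4855 0.2867 0.012 ] 0.0002
0.219 599 [0.4866 0.2867 0.2226] [0.0229 0.0235 0.0071] [0] 0
535 (array([0.48820949, 0.28801509, 0.03316848]), np.float64(0.004025673951096934))
```

Emit:
{"method": "move_arm", "body": {"series": [[[-0.1,-0.7,0],[0,0,0],100],[[-0.1,-0.7,3],[0,0,0],100],[[-0.1,-0.7,6],[0,0,0],100],[[-0.1,-0.7,9],[0,0,0],100],[[-0.1,-0.7,11],[0,0,0],100],[[-0.1,-0.7,12.8],[0,0,0],100],[[-0.1,-0.7,12.8],[0,0,0],60],[[-0.1,-0.7,12.8],[0,0,0],40],[[-0.1,-0.7,12.8],[0,0,0],30],[[-0.1,-0.7,12.8],[0,0,0],10],[[-0.1,-0.7,12.8],[0,0,0],10],[[-0.1,-0.7,12.8],[0,0,0],10],[[-0.1,-0.7,12.8],[0,0,0],10]], "squeeze": 60}}

```text
clock: 3.73
position: [0.4861, 0.2879, 0.1736]
tool_rot: [3.141, -0.002, 0.373]
force: [0.7, -2.0, 7.9]
grip_width: 0.0225
finger_force: 58.4
```

Emit:
{"method": "move_arm", "body": {"series": [[[0,0,-2],[0,0,0],10],[[0,0,-4],[0,0,0],10],[[0,0,-7],[0,0,0],10],[[0,0,-10],[0,0,0],10],[[0,0,-13],[0,0,0],10],[[0,0,-16],[0,0,0],10],[[0,0,-18],[0,0,0],10],[[0,0,-18],[0,0,0],10],[[0,0,-18],[0,0,0],10]]}}

```text
clock: 4.48
position: [0.4855, 0.288, 0.3535]
tool_rot: [-3.141, -0.002, 0.374]
force: [0.9, -0.5, -1.2]
grip_width: 0.0229
finger_force: 58.9
```

```bash
cat >>h.py <<'E'
def see(tag):
    s=bot.observe();print(np.round(s["position"],4),np.round(s["tool_rot"],4),np.round(s["qpos"],2),np.round(s["force"],1))
    for c in("scene","top"):
        p,d=bot.grab_frame(c);W=cloud(c,p,d);cv2.imwrite(f"pics/{c}{tag}.png",p[...,::-1]);np.savez(f"pics/{c}{tag}.npz",p=p,d=d)
        P=W.reshape(-1,3);P=P[np.isfinite(P).all(1)]
        for n,x,y,zt in(("stand",.4885,.288,.09),("blue",.5715,-.2583,.1185),("white",.5414,-.13,.1185)):
            Q=P[(np.hypot(P[:,0]-x,P[:,1]-y)<.055)&(abs(P[:,2]-zt)<.005)]
            if len(Q)>20:
                q,e=circ(Q);print(c,n,len(Q),np.round(q,4),round(e,4))
        x,y,z=s["position"];m=(np.hypot(P[:,0]-x,P[:,1]-y)<.06)
        for lo in np.arange(z-.18,z,.02):
            Q=P[m&(P[:,2]>lo)&(P[:,2]<lo+.02)&(P[:,2]>.125)]
            if len(Q)>8:print("  ",np.round(lo-z,3),len(Q),np.round(Q.mean(0),4),np.round(Q[:,2].min(),4),np.round(circ(Q,.018 if lo-z<-.1 else .012)[0][:2],4))
E
python3 -c "
from h import *
see('1')"
```

```text
[0.4855 0.288  0.3535] [-3.1414e+00 -2.4000e-03  3.7360e-01] [-0.32  0.34 -0.44  1.58  0.15  1.25 -1.98] [ 0.9 -0.5 -1.2]
scene stand 182 [0.4886 0.2875 0.0334] 0.0018
scene blue 285 [ 0.5716 -0.259   0.0383] 0.0016
scene white 252 [ 0.5414 -0.1309  0.0384] 0.0017
   -0.18 38 [0.4965 0.2821 0.191 ] 0.1863 [0.484  0.2883]
   -0.16 87 [0.4947 0.2799 0.2042] 0.1938 [0.4838 0.2892]
   -0.14 77 [0.4951 0.2807 0.2231] 0.2137 [0.4836 0.289 ]
   -0.12 100 [0.4952 0.2816 0.2435] 0.2338 [0.4842 0.2886]
   -0.1 154 [0.489  0.2852 0.2607] 0.2535 [0.4801 0.2913]
   -0.08 25 [0.4868 0.2868 0.2834] 0.2735 [0.4775 0.2939]
   -0.06 22 [0.4878 0.2861 0.3044] 0.2956 [0.4939 0.276 ]
   -0.04 45 [0.4918 0.2831 0.3279] 0.3141 [0.4844 0.2885]
   -0.02 65 [0.493  0.2848 0.3418] 0.3336 [0.4845 0.2889]
top stand 181 [0.4889 0.2884 0.0334] 0.0016
top blue 283 [ 0.5714 -0.2577  0.0382] 0.0016
top white 274 [ 0.5413 -0.1295  0.0383] 0.0016
   -0.18 42 [0.4807 0.2756 0.1902] 0.183 [0.4863 0.2893]
   -0.16 54 [0.4814 0.2762 0.2044] 0.1936 [0.4863 0.2894]
   -0.14 64 [0.4806 0.2758 0.2229] 0.2153 [0.4863 0.2893]
   -0.12 108 [0.4818 0.2786 0.2456] 0.2347 [0.4865 0.2895]
   -0.1 211 [0.4848 0.2857 0.2598] 0.2536 [0.4896 0.2973]
   -0.08 22 [0.4848 0.286  0.2842] 0.2741 [0.4886 0.2971]
   -0.06 9 [0.4852 0.2862 0.2981] 0.2942 [0.4898 0.297 ]
   -0.04 42 [0.4812 0.2806 0.3278] 0.3206 [0.4857 0.2891]
   -0.02 46 [0.4777 0.2822 0.3427] 0.3337 [0.4863 0.2892]
```

Emit:
{"method": "move_arm", "body": {"series": [[[-3,14,0],[0,0,0],10],[[-3,14,0],[0,0,0],10],[[-3,14,0],[0,0,0],10],[[-3,14,0],[0,0,0],10],[[-11.9,54,0],[0,0,0],10],[[-11.9,54,0],[0,0,0],10],[[-11.9,54,0],[0,0,0],10],[[-11.9,54,0],[0,0,0],10],[[-11.9,54,0],[0,0,0],10],[[-11.9,54,0],[0,0,0],10],[[-11.9,54,0],[0,0,0],10],[[-11.9,54,0],[0,0,0],10],[[-11.9,54,0],[0,0,0],10],[[-11.9,54,0],[0,0,0],10],[[-11.9,54,0],[0,0,0],10],[[-11.9,54,0],[0,0,0],10],[[-11.9,54,0],[0,0,0],10],[[-11.9,54,0],[0,0,0],10]]}}

```text
clock: 6.08
position: [0.5718, -0.257, 0.3519]
tool_rot: [-3.141, 0.0, 0.375]
force: [0.4, 0.1, -0.5]
grip_width: 0.0224
finger_force: 59.0
```

```bash
python3 -c "
from h import *
see('2')"
```

```text
[ 0.5718 -0.257   0.3519] [-3.1407e+00  3.0000e-04  3.7530e-01] [ 0.45  0.44 -0.19  1.43  0.08  1.29 -0.93] [ 0.4  0.1 -0.5]
scene stand 180 [0.4889 0.2874 0.0334] 0.0019
scene blue 233 [ 0.5717 -0.259   0.0381] 0.0017
scene white 259 [ 0.5414 -0.131   0.0382] 0.0017
   -0.18 41 [ 0.5844 -0.254   0.1886] 0.1832 [ 0.5707 -0.2562]
   -0.16 92 [ 0.5842 -0.2543  0.2021] 0.1919 [ 0.5702 -0.2568]
   -0.14 79 [ 0.5846 -0.2544  0.2219] 0.212 [ 0.5704 -0.2565]
   -0.12 107 [ 0.5837 -0.2543  0.2421] 0.2322 [ 0.5704 -0.2565]
   -0.1 206 [ 0.5756 -0.2557  0.2585] 0.2519 [ 0.5649 -0.2572]
   -0.08 24 [ 0.5743 -0.2557  0.2814] 0.2725 [ 0.563  -0.2591]
   -0.06 21 [ 0.5748 -0.2557  0.3009] 0.2929 [ 0.5635 -0.2589]
   -0.04 49 [ 0.5804 -0.2553  0.3275] 0.3199 [ 0.5714 -0.256 ]
   -0.02 78 [ 0.5807 -0.2535  0.3423] 0.3323 [ 0.5713 -0.2562]
top stand 228 [0.4889 0.2884 0.0334] 0.0015
top blue 232 [ 0.5714 -0.2575  0.0383] 0.0016
top white 270 [ 0.5413 -0.1295  0.0383] 0.0016
   -0.18 31 [ 0.5643 -0.2453  0.1882] 0.1838 [ 0.5737 -0.256 ]
   -0.16 65 [ 0.5635 -0.2459  0.2022] 0.1919 [ 0.5739 -0.2561]
   -0.14 56 [ 0.5648 -0.2448  0.2212] 0.2127 [ 0.574  -0.2561]
   -0.12 97 [ 0.5655 -0.2467  0.2427] 0.2319 [ 0.5738 -0.2562]
   -0.1 226 [ 0.5708 -0.253   0.2588] 0.252 [ 0.5779 -0.2618]
   -0.08 19 [ 0.5712 -0.2531  0.2823] 0.2721 [ 0.5782 -0.2625]
   -0.06 12 [ 0.5715 -0.2528  0.2964] 0.2926 [ 0.579  -0.2618]
   -0.04 29 [ 0.5638 -0.25    0.3269] 0.322 [ 0.5731 -0.2552]
   -0.02 18 [ 0.5619 -0.2556  0.3402] 0.3328 [ 0.5734 -0.2547]
```

View pics/scene2.png

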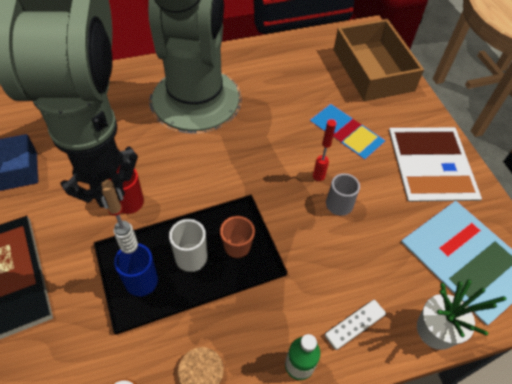

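The picture shows the brush head (125,238) hanging just over the blue vase (136,268), and the stand is empty (343,194). Lowering.

Emit:
{"method": "move_arm", "body": {"series": [[[-0.1,0.2,0],[0,0,0],10],[[-0.1,0.2,3],[0,0,0],10],[[-0.1,0.2,6],[0,0,0],10],[[-0.1,0.2,9],[0,0,0],10],[[-0.1,0.2,12],[0,0,0],10],[[-0.1,0.2,14.5],[0,0,0],10],[[-0.1,0.2,16],[0,0,0],10],[[-0.1,0.2,16.6],[0,0,0],10],[[-0.1,0.2,16.8],[0,0,0],10],[[-0.1,0.2,17.0],[0,0,0],10],[[-0.1,0.2,17.0],[0,0,0],10]]}}

```text
clock: 7.1
position: [0.572, -0.2606, 0.1832]
tool_rot: [3.141, -0.001, 0.374]
force: [-0.1, -1.3, -0.1]
grip_width: 0.0229
finger_force: 59.2
```

Emit:
{"method": "move_arm", "body": {"series": [[[0,0,0.1],[0,0,0],10],[[0,0,0.2],[0,0,0],10],[[0,0,0.3],[0,0,0],10],[[0,0,0.4],[0,0,0],10],[[0,0,0.4],[0,0,0],10]]}}

```text
clock: 7.52
position: [0.5715, -0.2606, 0.1782]
tool_rot: [-3.142, 0.0, 0.374]
force: [-0.2, -0.4, 0.2]
grip_width: 0.0228
finger_force: 59.2
```

Emit:
{"method": "move_arm", "body": {"series": [[[0,0,0.1],[0,0,0],10],[[0,0,0.2],[0,0,0],10],[[0,0,0.2],[0,0,0],10]]}}

```text
clock: 7.77
position: [0.5722, -0.2608, 0.1775]
tool_rot: [3.14, -0.002, 0.374]
force: [-2.4, 0.4, 13.5]
grip_width: 0.0225
finger_force: 60.5
```

Emit:
{"method": "move_arm", "body": {"series": [[[0,0,-1],[0,0,0],10],[[0,-0.2,-3],[0,0,0],10],[[0,-0.2,-5.5],[0,0,0],10],[[0,-0.2,-8],[0,0,0],10],[[0,-0.2,-8.8],[0,0,0],10],[[0,-0.2,-8.8],[0,0,0],10],[[0,-0.2,-8.8],[0,0,0],10],[[0,-0.2,-8.8],[0,0,0],10]]}}

```text
clock: 8.43
position: [0.5703, -0.2585, 0.2631]
tool_rot: [-3.14, 0.001, 0.374]
force: [0.1, -0.2, -2.1]
grip_width: 0.0227
finger_force: 59.1
```

```bash
python3 -c "
from h import *
see('3')
a=cv2.imread('pics/scene3.png')[160:320,60:220];cv2.imwrite('pics/crop3.png',cv2.resize(a,(560,560)))" | grep -v "   -0.0"
```

```text
[ 0.5703 -0.2585  0.2631] [-3.1404e+00  1.3000e-03  3.7380e-01] [ 0.46  0.5  -0.18  1.55  0.1   1.1  -0.95] [ 0.1 -0.2 -2.1]
scene stand 175 [0.4887 0.2873 0.0335] 0.0019
scene blue 282 [ 0.5707 -0.2591  0.0378] 0.0082
scene white 257 [ 0.5415 -0.1309  0.0383] 0.0016
   -0.14 60 [ 0.5828 -0.256   0.1331] 0.125 [ 0.5689 -0.2579]
   -0.12 94 [ 0.5824 -0.2559  0.1538] 0.1434 [ 0.5689 -0.258 ]
   -0.1 170 [ 0.5736 -0.257   0.17  ] 0.1632 [ 0.5707 -0.2575]
top stand 225 [0.4889 0.2884 0.0333] 0.0015
top blue 264 [ 0.5718 -0.2582  0.0379] 0.0066
top white 268 [ 0.5413 -0.1295  0.0383] 0.0016
   -0.14 44 [ 0.5627 -0.2466  0.1324] 0.1258 [ 0.5716 -0.2577]
   -0.12 68 [ 0.5629 -0.2478  0.1542] 0.1434 [ 0.572  -0.2572]
   -0.1 178 [ 0.5689 -0.254   0.1695] 0.1632 [ 0.5708 -0.2559]
```

View pics/crop3.png

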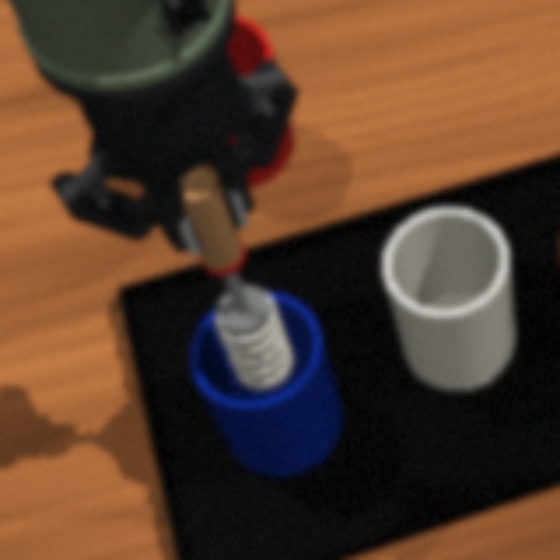

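The crop shows most of the bristle head (255,335) above the rim. Its shoulder is at z ≈ 0.17 against a rim at 0.119, so about 50 of 75 mm shows. Pushing down again.

Emit:
{"method": "move_arm", "body": {"series": [[[0,0,2.5],[0,0,0],10],[[0,0,5],[0,0,0],10],[[0,0,7],[0,0,0],10],[[0,0,8.0],[0,0,0],10],[[0,0,8.3],[0,0,0],10],[[0,0,8.5],[0,0,0],10],[[0,0,8.6],[0,0,0],10],[[0,0,8.7],[0,0,0],10],[[0,0,8.8],[0,0,0],10],[[0,0,8.8],[0,0,0],10]]}}

```text
clock: 9.37
position: [0.5715, -0.259, 0.1775]
tool_rot: [3.14, -0.002, 0.374]
force: [-0.3, 0.2, 6.0]
grip_width: 0.0225
finger_force: 59.7
```

Emit:
{"method": "move_arm", "body": {"series": [[[0,0,0.1],[0,0,0],10],[[0,0,0.1],[0,0,0],10],[[0,0,-2],[0,0,0],10],[[0,0,-5],[0,0,0],10],[[0,0,-8],[0,0,0],10],[[0,0,-11],[0,0,0],10],[[0,0,-14],[0,0,0],10],[[0,0,-16.5],[0,0,0],10],[[0,0,-17.7],[0,0,0],10],[[0,0,-17.7],[0,0,0],10]]}}

```text
clock: 10.2
position: [0.5717, -0.259, 0.3571]
tool_rot: [3.138, -0.004, 0.374]
force: [0.6, -0.3, -0.7]
grip_width: 0.0226
finger_force: 59.2
```

Emit:
{"method": "move_arm", "body": {"series": [[[3,-14,0],[0,0,0],10],[[3,-14,0],[0,0,0],10],[[3,-14,0],[0,0,0],10],[[3,-14,0],[0,0,0],10],[[12.1,-53.9,0],[0,0,0],10],[[12.1,-53.9,0],[0,0,0],10],[[12.1,-53.9,0],[0,0,0],10],[[12.1,-53.9,0],[0,0,0],10],[[12.1,-53.9,0],[0,0,0],10],[[12.1,-53.9,0],[0,0,0],10],[[12.1,-53.9,0],[0,0,0],10],[[12.1,-53.9,0],[0,0,0],10],[[12.1,-53.9,0],[0,0,0],10],[[12.1,-53.9,0],[0,0,0],10],[[12.1,-53.9,0],[0,0,0],10],[[12.1,-53.9,0],[0,0,0],10],[[12.1,-53.9,0],[0,0,0],10],[[12.1,-53.9,0],[0,0,0],10]]}}

```text
clock: 11.7
position: [0.487, 0.2861, 0.3532]
tool_rot: [3.141, 0.0, 0.372]
force: [0.6, -0.1, -0.9]
grip_width: 0.0226
finger_force: 59.3
```

```bash
python3 -c "
from h import *
see('4')"
```

```text
[0.487  0.2861 0.3532] [3.141e+00 1.000e-04 3.722e-01] [-0.31  0.34 -0.44  1.58  0.15  1.25 -1.97] [ 0.6 -0.1 -0.9]
scene stand 179 [0.4887 0.2874 0.0334] 0.0019
scene blue 283 [ 0.5715 -0.259   0.0381] 0.0017
scene white 257 [ 0.5414 -0.131   0.0383] 0.0016
   -0.18 36 [0.4964 0.2787 0.1903] 0.1866 [0.4855 0.2866]
   -0.16 89 [0.4963 0.2783 0.204 ] 0.1932 [0.4851 0.2868]
   -0.14 75 [0.4966 0.2784 0.2233] 0.2135 [0.4855 0.2871]
   -0.12 102 [0.4968 0.2784 0.2434] 0.2341 [0.4856 0.2869]
   -0.1 152 [0.4899 0.2837 0.26  ] 0.2532 [0.4814 0.2902]
   -0.08 25 [0.4889 0.2845 0.2839] 0.2744 [0.4784 0.2898]
   -0.06 23 [0.4886 0.2848 0.303 ] 0.295 [0.481  0.2935]
   -0.04 41 [0.4933 0.2811 0.3275] 0.314 [0.4863 0.287 ]
   -0.02 67 [0.4943 0.2825 0.3414] 0.3332 [0.4859 0.2869]
top stand 178 [0.4888 0.2884 0.0333] 0.0015
top blue 282 [ 0.5715 -0.2577  0.0382] 0.0016
top white 269 [ 0.5414 -0.1295  0.0383] 0.0016
   -0.18 30 [0.4824 0.2752 0.1902] 0.1831 [0.4882 0.2878]
   -0.16 65 [0.4823 0.2744 0.2041] 0.1933 [0.4881 0.2878]
   -0.14 58 [0.4822 0.2746 0.2231] 0.2159 [0.4881 0.2878]
   -0.12 91 [0.4824 0.2762 0.2441] 0.2332 [0.4882 0.2876]
   -0.1 236 [0.4867 0.2838 0.2599] 0.2533 [0.4906 0.2938]
   -0.08 21 [0.4865 0.2845 0.2831] 0.2744 [0.4914 0.2952]
   -0.06 12 [0.4868 0.2841 0.2991] 0.2935 [0.4883 0.2958]
   -0.04 39 [0.4827 0.2794 0.3293] 0.3247 [0.4878 0.2872]
   -0.02 45 [0.48   0.2804 0.3427] 0.3339 [0.488  0.2876]
```

Emit:
{"method": "move_arm", "body": {"series": [[[0.2,0,0],[0,0,0],10],[[0.2,0,3],[0,0,0],10],[[0.2,0,6],[0,0,0],10],[[0.2,0,9],[0,0,0],10],[[0.2,0,12],[0,0,0],10],[[0.2,0,14.5],[0,0,0],10],[[0.2,0,16.3],[0,0,0],10],[[0.2,0,17],[0,0,0],10],[[0.2,0,17.3],[0,0,0],10],[[0.2,0,17.5],[0,0,0],10],[[0.2,0,17.6],[0,0,0],10],[[0.2,0,17.7],[0,0,0],10],[[0.2,0,17.7],[0,0,0],10]]}}

```text
clock: 12.88
position: [0.4888, 0.2881, 0.177]
tool_rot: [-3.141, -0.001, 0.374]
force: [0.2, 0.0, 0.6]
grip_width: 0.0229
finger_force: 59.3
```

Emit:
{"method": "move_arm", "body": {"series": [[[0,0,0.1],[0,0,0],10],[[0,0,0.2],[0,0,0],10],[[0,0,0.3],[0,0,0],10],[[0,0,0.3],[0,0,0],10]]}}

```text
clock: 13.22
position: [0.4887, 0.2881, 0.1736]
tool_rot: [-3.141, -0.001, 0.374]
force: [-0.5, -0.1, 3.1]
grip_width: 0.023
finger_force: 60.0
```

Emit:
{"method": "move_arm", "body": {"series": [[[0,0,0],[0,0,0],30],[[0,0,0],[0,0,0],35],[[0,0,0],[0,0,0],45],[[0,0,0],[0,0,0],60],[[0,0,0],[0,0,0],100],[[0,0,0],[0,0,0],100],[[0,0,0],[0,0,0],100],[[0,0,0],[0,0,0],100],[[0,0,-1.5],[0,0,0],100],[[0,0,-4],[0,0,0],100],[[0,0,-7],[0,0,0],100],[[0,0,-10],[0,0,0],100],[[0,0,-13],[0,0,0],100],[[0,0,-16],[0,0,0],100],[[0,0,-16],[0,0,0],100],[[0,0,-16],[0,0,0],100]]}}

```text
clock: 14.55
position: [0.4889, 0.2883, 0.3346]
tool_rot: [-3.141, -0.003, 0.374]
force: [-0.4, 0.3, -0.6]
grip_width: 0.085
finger_force: 0.0
```

```bash
python3 -c "
from h import *
see('5')
a=cv2.imread('pics/scene5.png');b=cv2.imread('pics/top5.png');cv2.imwrite('pics/both5.png',cv2.resize(np.hstack([a,b]),(800,300)))"|grep -v '   -0'
```

```text
[0.4889 0.2883 0.3346] [-3.1413e+00 -2.7000e-03  3.7360e-01] [-0.32  0.36 -0.44  1.6   0.16  1.21 -1.98] [-0.4  0.3 -0.6]
scene stand 184 [0.4886 0.2875 0.0332] 0.0068
scene blue 293 [ 0.5716 -0.259   0.0381] 0.0017
scene white 258 [ 0.5414 -0.131   0.0382] 0.0018
top stand 197 [0.4888 0.2886 0.0333] 0.006
top blue 279 [ 0.5714 -0.2576  0.0383] 0.0015
top white 272 [ 0.5413 -0.1295  0.0382] 0.0016
```

View pics/both5.png

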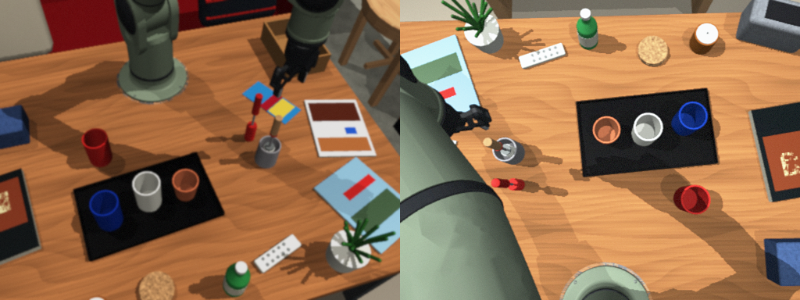

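The brush is standing in its stand (268,150), released, and both vases on the tray haven't moved. Handing in.

```bash
python3 -c "
from workcell import bot
print(bot.job_done())"
```

```text
the job is handed in; nothing more can be done
None
```

The blue vase was scrubbed (down to the floor, up with about 50 of 75 mm of bristle showing, down to the floor again), the brush is back in its stand bristles down and released, both vases are standing where they were, and the job was handed in at about 15 s.

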